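# Clamp the tile and hover the inked stamp over its mark

## Task

First swing the toggle clamp over centre so that its pad presses on the wooden tile, and leave it clamped. Then take the hand stamp off the ink pad, carry it over the white splash board without bumping the board or the jars, which stay where they are, and hold it level, centred and lined up (either way round) about 1 cm above the green frame on the tile. The wet stamp must never touch the tile; finish while still holding it there, steady, in the gripper.

Things in the scene. Friction and masses are not known exactly. Their poses are not given: they have to be found in the camera images.
- jig: Fixed aluminium print jig: base plate 230 x 130 mm, 12 mm thick; origin on the work surface, plate spans jig x -105 to +125 mm, y +-65 mm. A nest of 6 mm high dark fences holds the tile, centred at jig x -30 mm. The toggle clamp stands at its +x end. Its place changes, and it may be on the left or on the right; yaw up to 0.25 rad.
- clamp (a joint): Toggle clamp angle, rad; hinge along jig y. 0: closed, arm level along jig -x, pad on the tile. 1.83: fully open (start), arm upright, 15 deg past vertical to jig +x. It goes over centre near 1.3: above that its weight holds it back open, below it swings down by itself and stays shut. About 1 N on the arm's upper part, from behind, towards jig -x, pushes it over.
- clamp_hinge (a point): Clamp hinge axis centre, on the jig at jig x +85 mm, y 0, 45 mm above the work surface, between bracket cheeks 30 mm wide overall, 54 mm high. From it the steel arm is 82 mm long, 16 mm wide (along the hinge), 12 mm thick.
- clamp_pad (a point): Centre of the pressing face of the black rubber pad (16 mm across) near the arm's end; moves with the arm. In the closed position 75 mm from the hinge towards jig -x, on the tile 10 mm from the jig origin.
- clamp_handle (a point): Centre of the end of the red clamp handle (18 mm thick), 88 mm from the hinge; moves with the clamp. The handle stands 80 deg from the arm: about level towards jig +x when open, upright when closed.
- tile: Loose pale wooden tile 120 x 80 x 10 mm (x, y, z) lying in the nest, axes as the jig (1.5 mm play); origin at the centre of its underside; its top is 22 mm above the work surface.
- mark (a point): Centre of the green frame (68 x 48 mm outside, lines 5 mm wide, long side along x) on the tile's top face, 20 mm from the tile's centre towards -x; axes as the tile.
- inkpad: Fixed ink pad 150 x 120 x 14 mm, green top in a dark tin; origin at the centre of its underside on the work surface. Across the splash board from the jig.
- stamp: Loose wooden hand stamp, about 0.2 kg, standing on the ink pad, dark handle up. Printing face 64 x 44 mm (x, y), block 22 mm high, above it a neck and a dark upright grip 56 mm (x) by 20 mm (y) from 35 to 85 mm above the face: take it across y. Origin at the centre of the printing face (underside). Yaw up to 0.5 rad.
- board: Fixed upright white splash board, 340 mm long (x), 6 mm thick, 60 mm high, between ink pad and jig; origin at the centre of its underside.
- jar_yellow: Closed ink jar, yellow, 56 mm across, 70 mm high, loose, standing beside the splash board; origin at the centre of its underside. Leave it.
- jar_green: Closed ink jar, dark green, same size. Leave it.
- jar_red: Closed ink jar, dark red with white cap, same size. Leave it.
Not all that is in view belongs to the job. Leave any orange look-alike of the jar_yellow alone. What is shaped like the stamp but purple or turquoise is not meant.

How it is judged (in metres and radians):
On the way, in this order (a step that is already met when the one before it is completed fails the run):
1. the clamp is shut on the tile, the stamp still on the ink pad (value of joint clamp between -0.05 and 0.06 rad and z of stamp in the frame of inkpad below 0.03 m), for 0.2 s.
2. the stamp is carried above the splash board (contact force between stamp and the fingers above 1 N and value of joint clamp between -0.05 and 0.06 rad and z of stamp in the frame of board above 0.06 m and y of stamp in the frame of board between -0.06 and 0.06 m and x of stamp in the frame of board between -0.17 and 0.17 m), for 0.02 s.
At the end, for the whole second after the job is handed in: Clamp shut on the tile (within 0.06 rad), tile moved under 10 mm; gripper holds the stamp still, face 3 to 20 mm above the tile, within 7 mm of the mark, 0.12 rad in yaw (either way round), 0.09 rad in tilt, touching nothing else; jars within 15 mm of their starts (value of joint clamp between -0.05 and 0.06 rad and contact force between stamp and the fingers above 1 N and z of stamp in the frame of mark between 0.003 and 0.02 m and horizontal distance between stamp and mark below 0.007 m and angle between the x axis of stamp and the x axis of mark, either way round below 0.12 rad and angle between stamp's own z axis and vertical below 0.09 rad and contact force between stamp and tile below 0.1 N and contact force between stamp and jig below 0.1 N and contact force between stamp and inkpad below 0.1 N and contact force between stamp and board below 0.1 N and contact force between stamp and jar_yellow below 0.1 N and contact force between stamp and jar_green below 0.1 N and contact force between stamp and jar_red below 0.1 N and linear speed of stamp below 0.02 m/s and distance of tile from where it was at the start of the episode below 0.01 m and angle between tile's own z axis and vertical below 0.05 rad and distance of each of jar_yellow, jar_green, jar_red from where it was at the start of the episode below 0.015 m); the arm keeps its last pose, push and grip.
It fails at once if the stamp touches the tile (contact force between stamp and tile above 0.2 N).
It fails at once if the stamp bumps the splash board or a jar (contact force between stamp and board above 1 N or contact force between stamp and jar_yellow above 1 N or contact force between stamp and jar_green above 1 N or contact force between stamp and jar_red above 1 N).
It fails at once if a jar is shifted or tipped (distance of any of jar_yellow, jar_green, jar_red from where it was at the start of the episode above 0.015 m or angle between any of jar_yellow, jar_green, jar_red's own z axis and vertical above 0.3 rad).
It also fails if it takes over 59 s, if anything falls off the work surface, if the arm or the gripper's body presses on something with over 40 N, if the wrist force passes 120 N, or if a joint passes its speed limit or range.

## Robot

A 6-joint arm with a two-finger parallel gripper is mounted at the origin on the work surface. World frame = base frame: x ahead of the robot, y to its left, z up, the work surface at z = 0. Lengths are in m, angles in degrees, forces in N, time in s.
With the tool pointing down it reaches from about 0.375 to 0.925 m from the base axis. Payload 5.7 kg.
Tool frame: the origin (TCP) lies midway between the tips of the shut fingers; the grasp point (between the pads) lies 19 mm behind it; z points along the fingers, y is the line along which they close (so a half turn about z gives the same grasp; the last joint's range is limited). The gripper opens to 88 mm and grips with 3 to 60 N. Pads are 20 mm wide; open, the fingers measure 115 mm over their backs; the gripper's body (75 mm by 178 mm) begins 61 mm behind the grasp point.
Start: joints at [67.603, 20.558, 86.54, -0, 72.909, -6.595], TCP at [0.163, 0.577, 0.223] pointing down, gripper open.
Joint ranges: [-170.27, 170.27], [-57.76, 135], [12.27, 136.19], [-55.21, 235.2], [11.17, 155.16], [-170.74, 170.74]. Speed limits (degrees/s): [136.94, 136.94, 180, 180, 180, 180].

## Interface

Orientations are given as [roll, pitch, yaw] about the fixed x, y, z axes, in that order (R = Rz(yaw) Ry(pitch) Rx(roll)).
In Python, from rig import robot gives the robot as it stands.
- The arm moves only by the tool tcp_steps, called after "Emit:" by a JSON object that holds its "op" and its "data". Schema: {"type":"object","properties":{"motion":{"type":"string"},"only":{"type":"string"},"quiet":{"type":"boolean"},"lines":{"type":"string"}},"required":["motion"],"additionalProperties":false}. motion is a string of 1 to 5 rows, one to a line, with the numbers parted by spaces; each row has 7 numbers: the opening from 0.0 (shut) to 1.0 (fully open), then dx, dy, dz in parts of the range, where 1.0 means 0.6 m, then a rotation vector rx, ry, rz in shares of 90 degrees (1.0 is 90 degrees); each row is the pose to reach, as a shift and turn from the pose commanded when the call began, along the tool's axes at that moment; what a row does not reach only later rows make up. A row lasts 1/8 s, in which the tool goes at most 0.0625 m and 10.7 degrees, less where a joint would pass 70% of its speed; a pose out of reach is approached as far as the arm can. The fingers move at their own pace and stop on an object; the grip force is fixed at half the most. Time passes only in rows, so rows that do not move let the fingers close. The tool returns the time, the measured TCP pose, the force, the opening and the grip force at its end. only (a regular expression) keeps the lines of the reply that match it, lines (a string "A,B") keeps lines A to B, and quiet returns only ok. Input that does not fit is refused with a message, and nothing moves.
- robot.observe(): the state, without advancing time (a new reading comes with each control period).
- robot.grab_frame(name): name is "scene" or "top" or "wrist"; returns a dict with "color" (420x560x3 uint8, red, green, blue), "intrinsics" (3x3 intrinsics, pixels), "k1" (the pictures are not rectified: a ray, as slopes to the right and down, at radius r is drawn at 1 + k1 r^2 times it, then the intrinsics apply), "world_to_cam" (4x4, takes a point from world to camera coordinates). Camera axes: x right, y up, looking along -z (the intrinsics and any distortion apply to the point x, -y, -z); pixel columns grow to the right and rows downward; lengths in m; the calibration is good to about 2 mm. A picture is of the moment at which its call begins. There is no depth.
- robot.job_done(): hands the job in; it is judged then, once.
The state is a dict: "t": time; "joint_pos": joint angles; "qd": joint speeds; "effort": joint torques, N m; "tcp_pos": TCP position; "ee_rot": TCP orientation; "ft_force": force on the tool from outside, world axes, zero at the start; "torque": the same for the moment, N m; "grip_width": opening from 0.0 (shut) to 1.0 (fully open); "gripper_force": force on a finger pad.
Only numpy, scipy, OpenCV 4.12 (cv2) and the standard library are available. Lean on these libraries where they do the work, as an engineer would, in place of code of your own. Each camera call takes 0.05 s, during which the arm holds its last target. There are 200 camera calls.

## Working session

There is one attempt and no reset: what is moved stays moved. The work goes in short steps, Python scripts to look and compute and a tool call to move; the robot and the scene stay as the last step left them, time stands still between calls to the robot, and variables do not carry over. Pictures are saved under pics/ and viewed, at most 10 in all, crops included, and the job is handed in when it is done.

```bash
mkdir -p pics; ls; python3 - <<'E'
from rig import robot
import cv2,pickle
d={}
for n in("scene","top","wrist"):
    f=robot.grab_frame(n);d[n]=f;cv2.imwrite(f"pics/{n}0.png",f["color"][:,:,::-1])
    print(n,f["intrinsics"].tolist(),f["k1"],f["world_to_cam"].round(3).tolist())
pickle.dump(d,open("f0.pkl","wb"))
print(robot.observe())
E
```

```text
pics
scene [[402.6126701769791, 0.0, 277.44603388171606], [0.0, 402.6126701769791, 208.715092044055], [0.0, 0.0, 1.0]] -0.028956386238612547 [[0.47, 0.883, 0.007, -0.211], [-0.724, 0.381, 0.575, 0.355], [0.505, -0.275, 0.818, -1.237], [0.0, 0.0, 0.0, 1.0]]
top [[463.2450299064233, 0.0, 281.6062186430763], [0.0, 463.2450299064233, 210.78773361772681], [0.0, 0.0, 1.0]] -0.1185569292030089 [[0.014, -1.0, -0.002, -0.047], [0.995, 0.014, 0.099, -0.551], [-0.099, -0.004, 0.995, -0.98], [0.0, 0.0, 0.0, 1.0]]
wrist [[338.20493390039053, 0.0, 282.4636236776435], [0.0, 338.20493390039053, 211.4307522848635], [0.0, 0.0, 1.0]] -0.015492117429852521 [[0.272, 0.962, -0.002, -0.598], [-0.92, 0.26, -0.293, 0.036], [-0.281, 0.082, 0.956, -0.392], [0.0, 0.0, 0.0, 1.0]]
{'t': 0.15, 'joint_pos': array([ 6.76034505e+01,  2.05875673e+01,  8.65842818e+01,  1.24923467e-04,
        7.29088701e+01, -6.59263292e+00]), 'qd': array([-0.04269809, -0.03425226, -0.15272838, -0.00868995,  0.05296301,
        0.13187563]), 'effort': array([ 8.01996594e-04, -5.15757823e+01, -2.71010971e+01,  6.73411251e-02,
        3.06772906e-02, -3.09291511e-05]), 'tcp_pos': array([0.16318878, 0.57682835, 0.222015  ]), 'ee_rot': array([-1.79919828e+02, -9.38588292e-03,  1.64196040e+02]), 'ft_force': array([ 1.28643129, -0.35542456, -0.96827629]), 'torque': array([-0.00022865, -0.02348751, -0.04896283]), 'gripper_force': 0.0, 'grip_width': 0.9998017963954147}
```

View pics/top0.png

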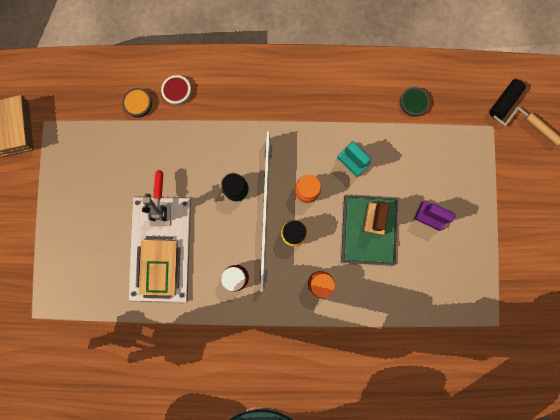

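View pics/scene0.png

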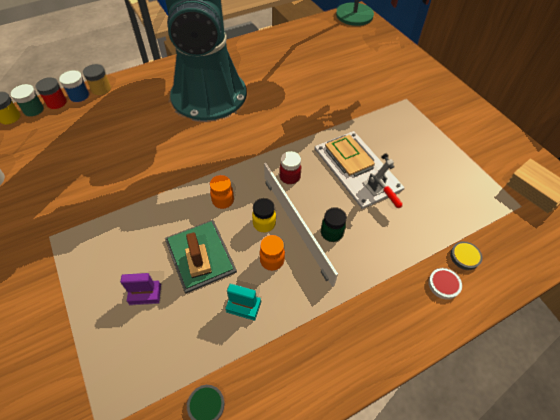

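Top view: the jig is at (158,250), with the green frame at (157,277), the upright clamp at (153,208) and the red handle at (158,183). The ink pad is at (369,230) and the board runs along columns 264–268. Jars: green-black (235,187), yellow with black cap (293,233), white cap/red (234,279).

Stamp candidates, top view: the wood/brown one on the ink pad at (377,217), the turquoise one at (354,158) and the purple one at (435,215). I choose the wooden one on the pad. The orange jars (308,188) and (321,285) are decoys.

```bash
cat > h.py <<'E'
import numpy as np,cv2
def ray(f,px):
    K=f["intrinsics"];s=(np.array(px,float)-K[:2,2])/[K[0,0],K[1,1]]
    u=s.copy()
    for _ in range(20):u=s/(1+f["k1"]*(u@u))
    M=f["world_to_cam"];R=M[:3,:3]
    return -R.T@M[:3,3],R.T@np.array([u[0],-u[1],-1])
def onz(f,px,z):
    o,d=ray(f,px);return o+d*(z-o[2])/d[2]
def tri(fs,ps):
    A=np.zeros((3,3));b=np.zeros(3);L=[]
    for f,p in zip(fs,ps):
        o,d=ray(f,p);d/=np.linalg.norm(d);P=np.eye(3)-np.outer(d,d);A+=P;b+=P@o;L.append((o,P))
    x=np.linalg.solve(A,b);return x,[float(np.linalg.norm(P@(x-o))) for o,P in L]
def proj(f,X):
    M=f["world_to_cam"];c=M[:3,:3]@X+M[:3,3];u=np.array([c[0],-c[1]])/-c[2]
    u=u*(1+f["k1"]*(u@u));return f["intrinsics"][:2,:2]@u+f["intrinsics"][:2,2]
def blob(f,lo,hi,roi):
    x0,y0,x1,y1=roi;h=cv2.cvtColor(f["color"],cv2.COLOR_RGB2HSV)
    m=cv2.inRange(h,lo,hi);k=np.zeros_like(m);k[y0:y1,x0:x1]=m[y0:y1,x0:x1]
    cs=cv2.findContours(k,cv2.RETR_EXTERNAL,cv2.CHAIN_APPROX_NONE)[0]
    return max(cs,key=cv2.contourArea)
def rect(f,c,z):
    p=np.array([onz(f,q,z)[:2] for q in c[:,0]]);r=cv2.minAreaRect((p*1000).astype(np.float32));return r
E
python3 - <<'E'
import pickle,cv2,numpy as np
d=pickle.load(open("f0.pkl","rb"))
t=d["top"]["color"][:,:,::-1];s=d["scene"]["color"][:,:,::-1]
a=cv2.resize(t[190:275,335:405],(385,468),interpolation=cv2.INTER_CUBIC)
b=cv2.resize(t[165:305,120:200],None,fx=3.34,fy=3.34,interpolation=cv2.INTER_CUBIC)
c=np.zeros((470,660,3),np.uint8);c[:468,:385]=a;c[:b.shape[0],390:390+b.shape[1]]=b[:470]
cv2.imwrite("pics/crop.png",c)
h=cv2.cvtColor(d["top"]["color"],cv2.COLOR_RGB2HSV)
for p in[(157,277),(157,264),(148,270),(378,212),(383,216),(370,222),(155,245),(158,183),(360,250)]:print(p,h[p[1],p[0]])
E
```

```text
(157, 277) [ 15 146 208]
(157, 264) [ 15 150 200]
(148, 270) [ 40 141 105]
(378, 212) [  9 179  74]
(383, 216) [  9 181 104]
(370, 222) [ 15 152 195]
(155, 245) [ 15 148 217]
(158, 183) [  1 218 211]
(360, 250) [ 65 106 108]
```

View pics/crop.png

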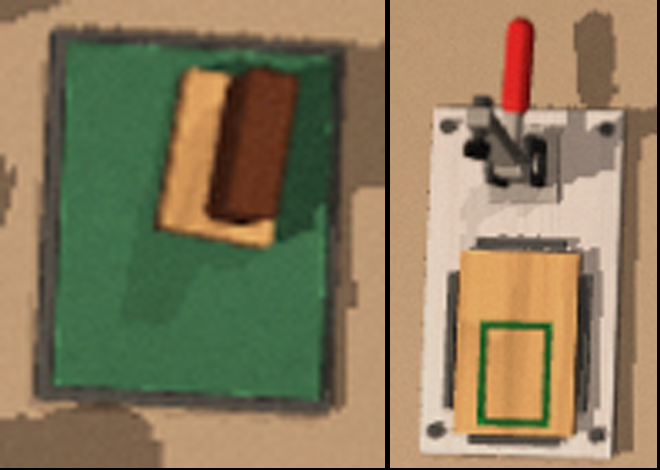

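The crop confirms it: a wooden stamp with a dark-brown grip on the green pad, the top face of the grip being the brighter right half at about (381,216). On the right is the jig, with the green frame on the tile and the clamp open. Next I measure.

```bash
python3 - <<'E'
from h import *;import pickle
d=pickle.load(open("f0.pkl","rb"));t=d["top"];s=d["scene"]
def show(n,f,lo,hi,roi,z):
    c=blob(f,lo,hi,roi);r=rect(f,c,z);p=c[:,0].mean(0)
    b=cv2.boxPoints(r);e=[b[1]-b[0],b[2]-b[1]];l=max(e,key=np.linalg.norm)
    print(n,np.round(r[0],1),np.round(sorted(r[1]),1),"long-axis yaw",round(np.degrees(np.arctan2(l[1],l[0]))%180,1),"px",p.round(0),len(c))
show("frame",t,(35,100,50),(75,255,170),(135,255,180,300),.022)
show("tile+",t,(8,100,150),(24,255,255),(130,230,185,302),.022)
show("gripTop",t,(4,140,88),(12,255,130),(360,195,395,240),.099)
show("gripAll",t,(4,140,50),(12,255,130),(360,195,395,240),.099)
show("block",t,(4,100,50),(24,255,255),(355,195,395,240),.036)
show("inkpad",t,(50,60,40),(90,255,200),(338,190,402,270),.014)
show("board",t,(0,0,170),(180,60,255),(255,125,275,300),.06)
show("handle",t,(0,190,120),(6,255,255),(140,165,175,205),.054)
show("handleS",s,(0,190,120),(6,255,255),(370,170,415,215),.054)
show("gripS",s,(0,140,20),(14,255,150),(180,225,212,275),.099)
h=cv2.cvtColor(t["color"],cv2.COLOR_RGB2HSV)
for n,p in dict(g=(235,187),y=(293,233),r=(234,279),o1=(308,188),o2=(321,285)).items(): print(n,onz(t,p,.07).round(3))
for n,p in dict(board_a=(268,132),board_b=(263,289)).items(): print(n,onz(t,p,.06).round(3))
E
```

```text
frame [403.9 230.9] [47.7 67.8] long-axis yaw 179.3 px [157. 276.] 101
tile+ [424.2 230.7] [ 79.1 119.3] long-axis yaw 179.5 px [157. 267.] 178
gripTop [ 536.6 -243.5] [16.1 52.2] long-axis yaw 170.0 px [382. 216.] 61
gripAll [ 535.6 -239.4] [25.8 57.2] long-axis yaw 170.3 px [380. 217.] 71
block [ 539.5 -243.5] [47.  70.5] long-axis yaw 169.5 px [376. 218.] 98
inkpad [ 514.  -234.5] [109.1 138.6] long-axis yaw 177.5 px [370. 230.] 218
board [566.4  -3.4] [  5.5 306.6] long-axis yaw 178.7 px [265. 203.] 289
handle [602.7 227.9] [14.6 57. ] long-axis yaw 178.0 px [158. 184.] 60
handleS [609.5 221.9] [17.5 63.1] long-axis yaw 176.0 px [393. 196.] 45
gripS [ 551.5 -246.2] [19.5 79.2] long-axis yaw 170.3 px [194. 249.] 74
g [0.596 0.059 0.07 ]
y [ 0.501 -0.064  0.07 ]
r [0.404 0.057 0.07 ]
o1 [ 0.596 -0.094  0.07 ]
o2 [ 0.395 -0.123  0.07 ]
board_a [ 0.717 -0.008  0.06 ]
board_b [ 0.384 -0.003  0.06 ]
```

Heights, sizes and reach all agree with the description. Mark: (0.404, 0.231), jig yaw about -0.6°. That puts the hinge at (0.539, 0.230) and the open arm's tip near (0.560, 0.230, 0.124). I'll go behind the arm with the fingers shut.

Careful with the scale: shifts go in shares of 0.6 m and turns go in shares of 90 degrees. That gives: -0.29 m / 0.6 = -0.4833, -0.24 m / 0.6 = -0.4, -15.8 degrees / 90 = -0.1756.

```bash
cat > to.py <<'E'
import sys,numpy as np
from rig import robot
from scipy.spatial.transform import Rotation as R
x,y,z,yaw=map(float,sys.argv[1:5]);s=robot.observe()
A=R.from_euler("xyz",s["ee_rot"],degrees=True);B=R.from_euler("xyz",[180,0,yaw],degrees=True)
print("t",s["t"],"d",A.inv().apply(np.array([x,y,z])-s["tcp_pos"]).round(4),"rv",(A.inv()*B).as_rotvec(degrees=True).round(2))
E
```

Emit:
{"op": "tcp_steps", "data": {"motion": "0 -0.1 -0.0417 0 0 0 -0.0889\n0 -0.2 -0.0833 0 0 0 -0.1756\n0 -0.3 -0.125 0 0 0 -0.1756\n0 -0.4 -0.1667 0 0 0 -0.1756\n0 -0.4833 -0.2 0 0 0 -0.1756"}}

```text
t: 0.78
tcp_pos: [0.4099, 0.3822, 0.2225]
ee_rot: [-180.0, -0.0, -180.0]
ft_force: [0.6, -0.3, 0.1]
grip_width: 0.469
gripper_force: 0.0
```

```bash
python3 to.py 0.605 0.23 0.113 180
```

```text
t 0.775 d [-0.1951 -0.1522  0.1095] rv [-0.   -0.01  0.  ]
```

Scaled: -0.195 m / 0.6 = -0.325, -0.152 m / 0.6 = -0.2533.

Emit:
{"op": "tcp_steps", "data": {"motion": "0 -0.0833 -0.0633 0 0 0 0\n0 -0.1667 -0.1267 0 0 0 0\n0 -0.25 -0.19 0 0 0 0\n0 -0.325 -0.2533 0 0 0 0\n0 -0.325 -0.2533 0.1 0 0 0"}}

```text
t: 1.4
tcp_pos: [0.6119, 0.2295, 0.1664]
ee_rot: [179.9, 0.7, 179.7]
ft_force: [0.1, 0.6, -1.0]
grip_width: 0.003
gripper_force: 0.0
```

Emit:
{"op": "tcp_steps", "data": {"motion": "0 0 0 0.0833 0 0 0\n0 0 0 0.0833 0 0 0"}}

```text
t: 1.65
tcp_pos: [0.6, 0.2304, 0.1084]
ee_rot: [-179.9, -0.5, 180.0]
ft_force: [-0.3, -0.0, 0.8]
grip_width: 0.005
gripper_force: 0.0
```

```bash
python3 to.py 0.605 0.23 0.113 180
python3 -c "
from rig import robot;import cv2
a=[robot.grab_frame(n)['color'][:,:,::-1] for n in('scene','top')]
cv2.imwrite('pics/b.png',cv2.hconcat([cv2.resize(a[0][100:250,270:470],(400,300)),cv2.resize(a[1][120:320,90:290],(300,300))]))"
```

```text
t 1.65 d [-0.005  -0.0004 -0.0046] rv [-0.14 -0.53 -0.03]
```

View pics/b.png

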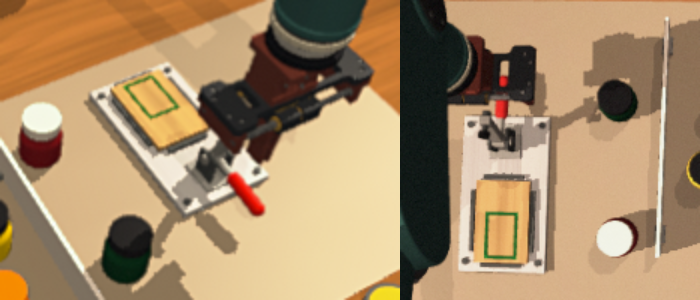

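The gripper is shut behind the clamp arm and above the red handle, scene crop about (265,150). I'll push towards -x in tool +x, keeping an eye on the force.

Scaled: 0.045 m / 0.6 = 0.075, 0.03 m / 0.6 = 0.05.

Emit:
{"op": "tcp_steps", "data": {"motion": "0 0.025 0 0 0 0 0\n0 0.05 0 0 0 0 0\n0 0.075 0 0 0 0 0"}}

```text
t: 2.12
tcp_pos: [0.5585, 0.2321, 0.1143]
ee_rot: [180.0, 0.2, -180.0]
ft_force: [1.5, -0.1, 0.5]
grip_width: 0.005
gripper_force: 0.7
```

Emit:
{"op": "tcp_steps", "data": {"motion": "0 0.025 0 0 0 0 0\n0 0.05 0 0 0 0 0\n0 0.075 0 0 0 0 0\n0 0.1 0 0 0 0 0"}}

```text
t: 2.62
tcp_pos: [0.4971, 0.2315, 0.1124]
ee_rot: [-180.0, -0.1, 180.0]
ft_force: [0.4, 0.5, 0.0]
grip_width: 0.005
gripper_force: 0.0
```

Emit:
{"op": "tcp_steps", "data": {"motion": "0 0.0333 -0.0333 0 0 0 0\n0 0.0667 -0.0833 0 0 0 0\n0 0.0667 -0.1667 0 0 0 0\n0 0.0667 -0.1667 0 0 0 0"}}

```text
t: 3.12
tcp_pos: [0.4573, 0.1294, 0.1125]
ee_rot: [-180.0, -0.1, 179.8]
ft_force: [-0.0, 0.5, 0.2]
grip_width: 0.009
gripper_force: 0.0
```

```bash
python3 -c "
from rig import robot;import cv2
a=[robot.grab_frame(n)['color'][:,:,::-1] for n in('scene','top')]
cv2.imwrite('pics/c.png',cv2.hconcat([cv2.resize(a[0][100:250,270:470],(400,300)),cv2.resize(a[1][120:320,90:290],(300,300))]))"
```

```text
(no output)
```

View pics/c.png

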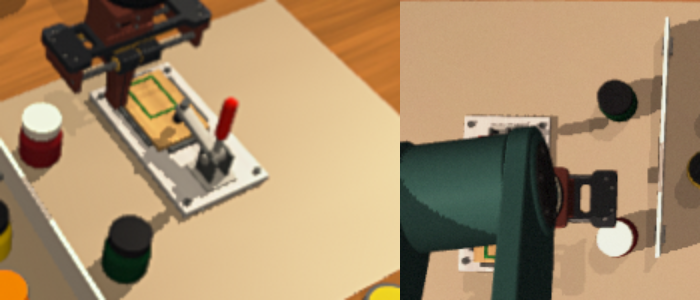

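Through a slip of axes I also moved 0.1 m sideways (-y), with no contact. The clamp is shut: the handle is upright at crop (228,118) and the pad is on the tile at (182,108). Now I rise and go to the stamp.

Scaled: -0.175 m / 0.6 = -0.2917, -0.06 m / 0.6 = -0.1, 10 degrees / 90 = 0.1111.

Emit:
{"op": "tcp_steps", "data": {"motion": "0 0 0 -0.1 0 0 0\n0 0 0 -0.1833 0 0 0\n1 -0.025 -0.1 -0.1833 0 0 0.0556\n1 -0.05 -0.2 -0.1833 0 0 0.1111\n1 -0.075 -0.2917 -0.1833 0 0 0.1111"}}

```text
t: 3.85
tcp_pos: [0.5045, -0.0437, 0.223]
ee_rot: [180.0, 0.1, 170.1]
ft_force: [0.4, 0.6, -0.1]
grip_width: 0.307
gripper_force: 0.0
```

Emit:
{"op": "tcp_steps", "data": {"motion": "1 -0.0233 -0.0917 0 0 0 0\n1 -0.0467 -0.1833 0 0 0 0\n1 -0.0467 -0.1833 0 0 0 0"}}

```text
t: 4.22
tcp_pos: [0.5133, -0.1591, 0.2225]
ee_rot: [-179.9, 0.1, 169.8]
ft_force: [0.1, 0.7, 0.5]
grip_width: 0.647
gripper_force: 0.0
```

```bash
python3 to.py 0.537 -0.2435 0.16 170
```

```text
t 4.225 d [-0.0382 -0.0788  0.0626] rv [-0.05  0.05 -0.19]
```

Scaled: -0.079 m / 0.6 = -0.1317, -0.04 m / 0.6 = -0.0667.

Emit:
{"op": "tcp_steps", "data": {"motion": "1 -0.0333 -0.0667 0 0 0 0\n1 -0.0633 -0.1317 0 0 0 0\n1 -0.0633 -0.1317 0.0667 0 0 0\n1 -0.0633 -0.1317 0.0667 0 0 0"}}

```text
t: 4.72
tcp_pos: [0.5341, -0.2379, 0.1799]
ee_rot: [179.8, -0.4, 170.1]
ft_force: [-0.1, -0.3, 0.1]
grip_width: 1.0
gripper_force: 0.0
```

```bash
python3 to.py 0.537 -0.2435 0.06 170
python3 -c "
from rig import robot;import cv2,pickle
f=robot.grab_frame('wrist');pickle.dump(f,open('fw.pkl','wb'))
cv2.imwrite('pics/w.png',f['color'][:,:,::-1])
from h import *
print([proj(f,np.array(p)).round(0) for p in [(.537,-.2435,.099),(.537-.0276,-.2435+.0049,.099),(.537+.0276,-.2435-.0049,.099)]])"
```

```text
t 4.725 d [-0.0046 -0.0054  0.1199] rv [ 0.18 -0.37  0.06]
[array([277., 225.]), array([277., 189.]), array([277., 259.])]
```

View pics/w.png

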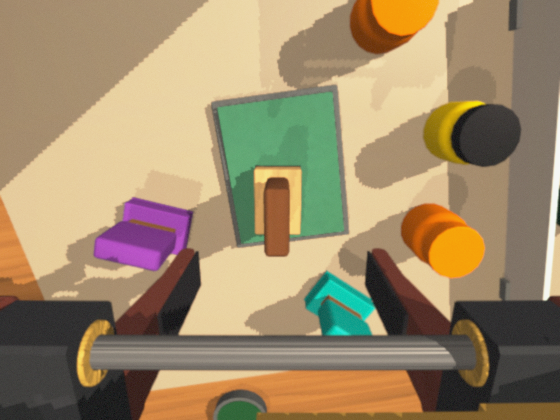

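Wrist view: the stamp's grip is at (277,217) and its block at (277,205), centred between the open fingers. The prediction was (277,225) for the centre of the grip's top, so it agrees to about 2–3 mm. The turquoise stamp (340,305) and purple stamp (147,235) are clear of the fingers. I descend and grip.

Scaled: 0.12 m / 0.6 = 0.2, -0.003 m / 0.6 = -0.005.

Emit:
{"op": "tcp_steps", "data": {"motion": "1 -0.005 -0.0092 0.0833 0 0 0\n1 -0.005 -0.0092 0.1583 0 0 0\n1 -0.005 -0.0092 0.2 0 0 0\n1 -0.005 -0.0092 0.2 0 0 0"}}

```text
t: 5.28
tcp_pos: [0.5374, -0.2451, 0.0623]
ee_rot: [179.9, -0.1, 170.1]
ft_force: [0.1, -0.2, 1.0]
grip_width: 0.998
gripper_force: 0.0
```

Emit:
{"op": "tcp_steps", "data": {"motion": "0 0 0 0 0 0 0\n0 0 0 0 0 0 0\n0 0 0 0 0 0 0\n0 0 0 0 0 0 0\n0 0 0 0 0 0 0"}}

```text
t: 5.9
tcp_pos: [0.5378, -0.2469, 0.0629]
ee_rot: [-180.0, 0.0, 170.0]
ft_force: [-0.4, -0.3, -0.3]
grip_width: 0.469
gripper_force: 0.0
```

Emit:
{"op": "tcp_steps", "data": {"motion": "0 0 0 0 0 0 0\n0 0 0 0 0 0 0\n0 0 0 0 0 0 0"}}

```text
t: 6.28
tcp_pos: [0.5378, -0.2466, 0.0626]
ee_rot: [180.0, -0.0, 170.0]
ft_force: [0.4, 1.6, 0.5]
grip_width: 0.228
gripper_force: 30.0
```

Gripped: 20 mm wide, 30 N. I lift high and carry it over.

Scaled: -0.15 m / 0.6 = -0.25, -0.1 m / 0.6 = -0.1667.

Emit:
{"op": "tcp_steps", "data": {"motion": "0 0 0 -0.0333 0 0 0\n0 0 0 -0.0833 0 0 0\n0 0 0 -0.1667 0 0 0\n0 0 0 -0.25 0 0 0\n0 0 0 -0.25 0 0 0"}}

```text
t: 6.9
tcp_pos: [0.5403, -0.2485, 0.2168]
ee_rot: [-179.8, 0.4, 170.0]
ft_force: [0.4, -0.7, -1.7]
grip_width: 0.227
gripper_force: 30.0
```

```bash
python3 to.py 0.404 0.231 0.21 179.4
```

```text
t 6.9 d [0.2176 0.4486 0.0036] rv [-0.23  0.42 -9.4 ]
```

Scaled: 0.21 m / 0.6 = 0.35, 0.17 m / 0.6 = 0.2833, -9.4 degrees / 90 = -0.1044.

Emit:
{"op": "tcp_steps", "data": {"motion": "0 0.0333 0.0667 0 0 0 0\n0 0.0667 0.1333 0 0 0 0\n0 0.1 0.2083 0 0 0 0\n0 0.1333 0.2833 0 0 0 -0.0444\n0 0.1667 0.35 0 0 0 -0.1044"}}

```text
t: 7.52
tcp_pos: [0.474, -0.021, 0.211]
ee_rot: [180.0, -0.2, 179.6]
ft_force: [0.3, -0.1, -1.1]
grip_width: 0.227
gripper_force: 30.0
```

Emit:
{"op": "tcp_steps", "data": {"motion": "0 0.05 0.0667 0 0 0 0\n0 0.0917 0.1333 0 0 0 0\n0 0.1333 0.2083 0 0 0 0\n0 0.1333 0.2833 0 0 0 0\n0 0.1333 0.3333 0 0 0 0"}}

```text
t: 8.15
tcp_pos: [0.3963, 0.1795, 0.2113]
ee_rot: [-180.0, -0.1, 179.5]
ft_force: [0.3, -0.4, -2.6]
grip_width: 0.226
gripper_force: 30.0
```

Emit:
{"op": "tcp_steps", "data": {"motion": "0 0 0 0 0 0 0\n0 0 0 0 0 0 0"}}

```text
t: 8.4
tcp_pos: [0.397, 0.1774, 0.2116]
ee_rot: [-179.9, -0.1, 179.4]
ft_force: [-0.9, -0.8, -2.6]
grip_width: 0.23
gripper_force: 30.0
```

```bash
python3 to.py 0.404 0.231 0.11 179.4
```

```text
t 8.4 d [-0.0066  0.0538  0.1016] rv [-0.08 -0.12  0.03]
```

Scaled: 0.1 m / 0.6 = 0.1667, 0.07 m / 0.6 = 0.1167.

Emit:
{"op": "tcp_steps", "data": {"motion": "0 -0.011 0.05 0 0 0 0\n0 -0.011 0.09 0.05 0 0 0\n0 -0.011 0.09 0.1167 0 0 0\n0 -0.011 0.09 0.1667 0 0 0\n0 -0.011 0.09 0.1667 0 0 0"}}

```text
t: 9.02
tcp_pos: [0.4031, 0.2301, 0.1106]
ee_rot: [-179.8, -0.3, 179.3]
ft_force: [-0.6, -0.3, -1.0]
grip_width: 0.226
gripper_force: 30.0
```

```bash
python3 to.py 0.404 0.231 0.08 179.4
python3 -c "
from rig import robot;import cv2,pickle
d={n:robot.grab_frame(n) for n in('scene','wrist')};pickle.dump(d,open('f2.pkl','wb'))
a=[d[n]['color'][:,:,::-1] for n in d]
cv2.imwrite('pics/d.png',cv2.hconcat([cv2.resize(a[0][110:210,290:420],(390,300),interpolation=2),cv2.resize(a[1],(400,300))]))"
```

```text
t 9.025 d [-0.0011  0.001   0.0306] rv [-0.15 -0.31 -0.08]
```

View pics/d.png

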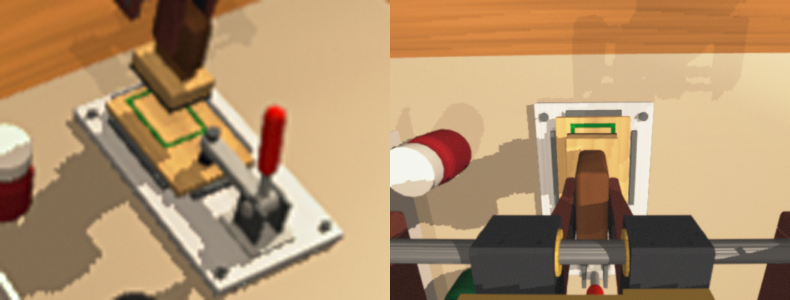

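The stamp is level above the frame: scene crop block at (172,80), wrist block edge at (595,136). The clamp is still shut, with its handle upright at (272,140). I'll zoom in to measure the stamp's offset in the hand.

```bash
python3 -c "
import cv2,pickle
d=pickle.load(open('f2.pkl','rb'));a=[d[n]['color'][:,:,::-1] for n in d]
cv2.imwrite('pics/e.png',cv2.hconcat([cv2.resize(a[0][120:170,320:370],(400,400),interpolation=2),cv2.resize(a[1][150:250,235:335],(400,400),interpolation=2)]))
from h import *
s=d['scene'];w=d['wrist']
T=np.array([.4031,.2301,.1106])
for dx in(-.032,.032):
  for dy in(-.022,.022):
    for dz in(-.0486,-.0266):
      p=T+[dx,dy,dz];print(dx,dy,dz,((proj(s,p)-[320,120])*8).round(0),((proj(w,p)-[235,150])*4).round(0))
"
```

```text
-0.032 -0.022 -0.0486 [110.  98.] [ 52. 143.]
-0.032 -0.022 -0.0266 [118.  49.] [ 37. 177.]
-0.032 0.022 -0.0486 [221.  55.] [326. 140.]
-0.032 0.022 -0.0266 [231.   6.] [341. 173.]
0.032 -0.022 -0.0486 [218. 225.] [ 67. 503.]
0.032 -0.022 -0.0266 [229. 176.] [ 55. 568.]
0.032 0.022 -0.0486 [332. 179.] [320. 500.]
0.032 0.022 -0.0266 [344. 129.] [332. 566.]
```

View pics/e.png

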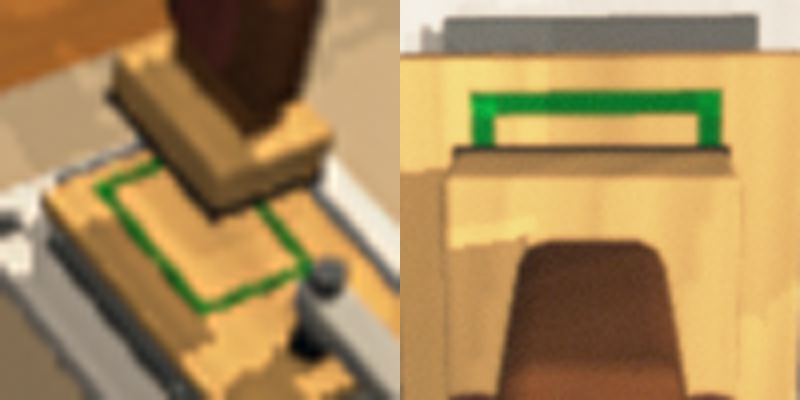

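Scaled: 0.03 m / 0.6 = 0.05, 0.026 m / 0.6 = 0.0433.

```bash
python3 -c "
import pickle
from h import *
w=pickle.load(open('f2.pkl','rb'))['wrist']
for y in(.207,.255):print((proj(w,np.array([.370,y,.022]))-[235,150])*4)"
```

```text
[66.93103605 91.62335003]
[321.63459828  88.68463548]
```

Emit:
{"op": "tcp_steps", "data": {"motion": "0 -0.0008 0.0008 0.0167 0 0 0\n0 -0.0008 0.0008 0.0333 0 0 0\n0 -0.0008 0.0008 0.0433 0 0 0\n0 -0.0008 0.0008 0.05 0 0 0\n0 -0.0008 0.0008 0.05 0 0 0"}}

```text
t: 9.75
tcp_pos: [0.4053, 0.2325, 0.0823]
ee_rot: [-180.0, -0.0, 179.4]
ft_force: [0.4, 0.2, -1.7]
grip_width: 0.225
gripper_force: 30.0
```

Emit:
{"op": "tcp_steps", "data": {"motion": "0 0 0 0 0 0 0\n0 0 0 0 0 0 0\n0 0 0 0 0 0 0\n0 0 0 0 0 0 0"}}

```text
t: 10.25
tcp_pos: [0.4056, 0.2326, 0.0827]
ee_rot: [-180.0, 0.0, 179.4]
ft_force: [-0.4, 0.2, -1.6]
grip_width: 0.223
gripper_force: 30.0
```

```bash
python3 to.py 0.4035 0.2305 0.0805 179.4
python3 -c "
from rig import robot;import cv2,pickle
d={n:robot.grab_frame(n) for n in('scene','wrist')};pickle.dump(d,open('f3.pkl','wb'))
a=[d[n]['color'][:,:,::-1] for n in d]
cv2.imwrite('pics/f.png',cv2.hconcat([cv2.resize(a[0][120:180,315:375],(400,400),interpolation=2),cv2.resize(a[1][150:250,235:335],(400,400),interpolation=2)]))"
```

```text
t 10.25 d [ 0.0021 -0.0021  0.0022] rv [-0.    0.01 -0.  ]
```

View pics/f.png

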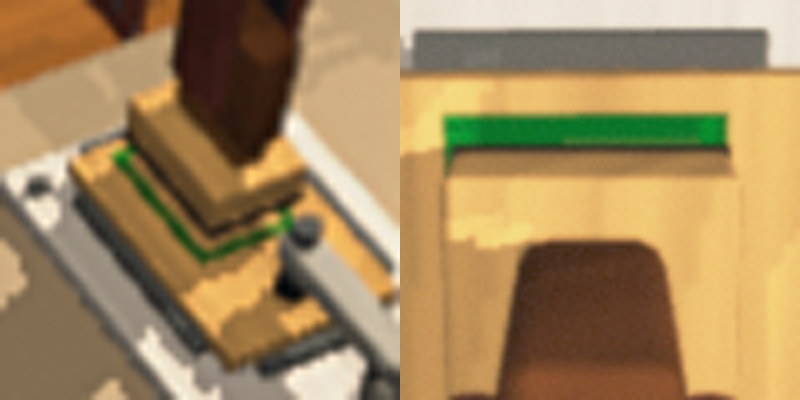

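The stamp is now about 1 cm above the frame and shifted about 1 mm to +y. In the right crop the frame's centre column is 586 and the stamp's is 592. I make a small final correction and settle.

Scaled: 0.0028 m / 0.6 = 0.0047, -0.0018 m / 0.6 = -0.003.

Emit:
{"op": "tcp_steps", "data": {"motion": "0 0.0025 -0.0017 0.0017 0 0 0\n0 0.0047 -0.003 0.003 0 0 0\n0 0.0047 -0.003 0.003 0 0 0\n0 0.0047 -0.003 0.003 0 0 0\n0 0.0047 -0.003 0.003 0 0 0"}}

```text
t: 10.98
tcp_pos: [0.4028, 0.2308, 0.0809]
ee_rot: [-180.0, 0.0, 179.4]
ft_force: [-0.0, 0.2, -1.9]
grip_width: 0.225
gripper_force: 30.0
```

Emit:
{"op": "tcp_steps", "data": {"motion": "0 0 0 0 0 0 0\n0 0 0 0 0 0 0\n0 0 0 0 0 0 0"}}

```text
t: 11.35
tcp_pos: [0.4028, 0.2308, 0.0808]
ee_rot: [-180.0, -0.0, 179.4]
ft_force: [-0.3, -0.2, -2.7]
grip_width: 0.229
gripper_force: 30.0
```

```bash
python3 - <<'E'
from rig import robot
from h import *
w=robot.grab_frame('wrist');s=robot.observe();T=s["tcp_pos"];print(T)
def m(p):return ((proj(w,np.array(p))-[235,150])*4).round(0)
print("pred stamp edge",m(T+[-.032,-.022,-.0486]),m(T+[-.032,.022,-.0486]),"frame",m([.37,.207,.022]),m([.37,.255,.022]))
c=blob(w,(45,150,60),(80,255,220),(235,150,335,250))
print("frame seen",(np.array(cv2.boundingRect(c))-[235,150,0,0])*4)
h=cv2.cvtColor(w["color"],cv2.COLOR_RGB2HSV)[:,:,2]
for cx in(265,282,300):print((np.argmin(h[175:195,cx])+175-150)*4)
r=h[188];print((np.array(np.where(np.abs(np.diff(r[240:330].astype(int)))>15)[0])+240-235)*4)
E
```

```text
[0.40279226 0.23079847 0.08085145]
pred stamp edge [ 55. 152.] [331. 150.] frame [ 50. 134.] [338. 131.]
frame seen [ 56 136 280  20]
144
144
144
[ 36  44  48  52 320 324 328 332 336]
```

```bash
python3 -c "
from rig import robot
print(robot.job_done())"
```

```text
the job is handed in; nothing more can be done
None
```

I shut the clamp on the tile, then carried the stamp over the board. At 11.4 s I handed the job in with the stamp held level and steady about 1 cm above the green frame, within about 1 mm of centre by the wrist camera; the interface gave no verdict.

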